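Set the check-weigher's dial to the red mark and confirm

ROBOT

A 7-joint arm with a two-finger parallel gripper is mounted at the origin on the work surface. World frame = base frame: x ahead of the robot, y to its left, z up, the work surface at z = 0. Lengths are in m, angles in rad, forces in N, time in s.
With the tool pointing down it reaches from about 0.4 to 0.85 m from the base axis. Payload 10.4 kg.
Tool frame: the origin (TCP) lies at the very end of the fingers, on their centre line; the grasp point (between the pads) lies 19 mm behind it (manip.grip_depth is the distance from the TCP to the grasp point, in m); z points along the fingers, y is the direction in which the jaws open and shut (so a half turn about z gives the same grasp; the last joint's range is limited). The gripper opens to 85 mm and grips with 20 to 120 N. Pads are 22 mm wide; open, the fingers measure 114 mm over their backs; the gripper's body (76 mm by 85 mm) begins 54 mm behind the grasp point. The pads swing forward as they close: fully open they stand 13 mm farther back than shut.
Start: joints at [1.117, 0.332, -0.065, 1.46, 0.022, 1.35, -0.088], TCP at [0.261, -0.568, 0.231] pointing down, gripper open.
Joint ranges: [-2.6, 2.6], [-0.5, 2.12], [-1.47, 1.34], [0.16, 2.42], [-1.27, 4.41], [0.06, 2.06], [-2.6, 2.6]. Speed limits (rad/s): [2.22, 2.22, 2.79, 2.79, 3.14, 3.14, 3.14].

INTERFACE

Orientations are given as a unit quaternion [x, y, z, w].
In Python, from workcell import manip gives the robot as it stands.
- The arm moves only by the tool step_arm, never from a script. Its argument "motion" is a list of rows, each a list of 6 numbers: the shift along the tool's x, y, z in mm, then the turn, a rotation vector about the tool's x, y, z in degrees. A call has 1 to 20 rows; each row shifts and turns the pose as measured when the row begins, along the tool's axes as they then stand; what a row does not reach is not made up. A row lasts 1/8 s, in which the tool goes at most 62.5 mm and 10.7 degrees, less where a joint would pass 70% of its speed; a pose out of reach is approached as far as the arm can. A call with a gripper value outside its range is refused whole. "jaw" is the finger opening in mm, from 0 to 85.4, set as the call begins (left out, the last holds). The fingers move at their own pace and stop on an object; "force" is the grip in N (left out, the last holds). Time passes only in rows, so rows that do not move let the fingers close. It gives the time, the measured TCP pose, the force and the opening at its end, in the units of the state.
- manip.get_obs(): the state, without advancing time (a new reading comes with each control period).
- manip.camera(name): name is "scene" or "top" or "wrist"; returns the picture (384x512x3 uint8, blue, green, red); there is no depth.
- manip.camera_info(name): a dict with "camera_matrix" (3x3 intrinsics, pixels), "R" (3x3) and "t" (3): a world point X has camera coordinates R X + t. Camera axes: x right, y down, z forward; pixel columns grow to the right and rows downward; lengths in m; the calibration is good to about 2 mm. A picture is of the moment at which its call begins: read the wrist's pose just before it. camera_info takes no time and is no camera call; for the wrist camera it gives the pose at the moment of the call.
- manip.hand_in(): hands the job in, once; it reports no verdict.
The state is a dict: "clock": time; "joint_pos": joint angles; "joint_velocities": joint speeds; "tau": joint torques, N m; "position": TCP position; "ee_rot": TCP orientation; "ft_force": force on the tool from outside, world axes, zero at the start; "torque": the same for the moment, N m; "grip_width": opening from 0.0 (shut) to 1.0 (fully open).
Only numpy, scipy, OpenCV 4.12 (cv2) and the standard library are available. Lean on these libraries where they do the work, as an engineer would, in place of code of your own. Each camera call takes 0.05 s, during which the arm holds its last target.

TASK

The check-weigher must be set up for the next carton size: with a fingertip resting on the knurled dial of the grey console, turn the dial clockwise, click by click, until its white pointer clicks in at the red dot and stays there by itself. Then take the finger off and press the green key fully down with a fingertip and let it go. Pick nothing up, do not press the yellow key or press the green key before the dial is at the red dot, and leave the carton and the other things on the bench where they are.

Things in the scene. Friction and masses are not known exactly. Their poses are not given: they have to be found in the camera images.
- console: Grey console with a black top, 170 (x) by 240 (y) by 70 mm high, fixed to the bench. Origin: centre of its underside, on the bench; z up. The dial's axis is vertical through x = 0, y = -45 mm of this frame; a fixed guard ring (inner radius 44, outer 50, top 78 mm above the bench) surrounds the dial. The display at its +y side is for show.
- dial (a joint): Angle (rad) of the black rubber dial, diameter 84 mm; grows clockwise seen from above. Detents at 0, 0.6, 1.2 and 1.8, marked by dots on the console, white but for the red one at 1.2; end stops at -0.15 and 1.95. Starts in detent 0 or 0.6 (rarely balanced between). A detent pulls the dial in from up to 0.3 rad either side; turning out of one takes about 0.05 N m.
- dial_top (a point): Centre of the dial's flat grippy top, 82 mm above the bench, 4 above the guard ring. The dial is sprung: pressed, it sinks 1 mm at 2.5 N, then 1.2 N more per mm, to a hard stop at 5 mm (7 N). A fingertip pressing it 3 to 4 mm down, about 24 mm off the axis, drags it round by friction (coefficient 0.5 or more). Too large and sunk to be pinched.
- dial_pointer (a point): Outer end of the white pointer line on the dial's top, 40 mm from the axis. Turns with the dial.
- red_mark (a point): Red dot, diameter 14 mm, on the console's top, 61 mm from the dial's axis, in the direction in which the pointer stands at the detent 1.2.
- green_key (a joint): Travel (m) of the green spring key, 0 up, 0.006 fully down (5 N). It springs back.
- green_key_top (a point): Centre of the top face of the green round key, diameter 32 mm, on its own small black pod fixed to the bench beside the console; pressed straight down. It may stand on either side of the console.
- yellow_key (a joint): Travel (m) of the yellow key, otherwise like the green one. Must not be pressed.
- yellow_key_top (a point): Centre of the top face of the yellow key, on the pod on the other side of the console.
- carton: Brown taped carton 220 x 170 x 100 mm on the steel weighing platform (57 mm high) at the bench's left. Origin: centre of its underside. Bystander.
- tape_roll: Brown roll of tape lying flat, outer diameter 100, hole 76, 48 mm high. Origin: centre of its underside. Bystander, beyond the console.
- label_roll: White roll of labels standing on end, diameter 76, 50 mm high. Origin: centre of its underside. Bystander, beyond the console.
- marker: White and blue marker pen, 120 x 18 x 17 mm, lying. Origin: under its middle. Bystander, between the robot and the console.
- stapler: Red stapler, 130 x 32 x 50 mm. Origin: centre of its underside. Bystander.
- tape_dispenser: Red hand tape dispenser with a brown roll upright in it, 135 x 45 x 104 mm. Origin: centre of its underside. Bystander.
- spray: White bottle with a blue cap, diameter 56, height 150 mm, standing. Origin: centre of its underside. Bystander.

How it is judged:
By the outcome, as a careful person would: the job done as asked, in the order asked, and still so for the second after the job is handed in, with the robot touching nothing.
It also fails if it takes over 48 s, if anything falls off the work surface, if the arm or the gripper's body presses on something with over 40 N, if the wrist force passes 120 N, or if a joint passes its speed limit or range.

## Working session

There is one attempt and no reset: what is moved stays moved. The work goes in short steps, Python scripts to look and compute and a tool call to move; the robot and the scene stay as the last step left them, time stands still between calls to the robot, and variables do not carry over. Pictures are saved under pics/ and viewed, and the job is handed in when it is done.

Besides the shell and the picture viewer there is one more tool, called after "Request:" as a command line: name --pt "numbers of a row" for each row, then --argument value for the rest. step_arm: Moves the arm, as the interface text tells. Its arguments: {"type":"object","properties":{"motion":{"type":"array"},"jaw":{"type":"number"},"force":{"type":"number"}},"required":["motion"]}

```bash
mkdir -p pics; ls; python3 - <<'E'
from workcell import manip
import cv2
o=manip.get_obs(); print(o['clock'],o['position'],o['ee_rot'],o['ft_force'],o['grip_width'])
for n in ('scene','top'):
    cv2.imwrite(f'pics/{n}1.png',manip.camera(n)); i=manip.camera_info(n); print(n,i)
E
```

```text
pics
0.0 [ 0.26080502 -0.56756721  0.23051466] [ 9.76895985e-01  2.13714115e-01 -1.85360374e-04 -6.91288229e-04] [ 0.37333601 -0.09069063  0.21290718] 1.0010199957750823
scene {'camera_matrix': array([[450.21264678,   0.        , 261.48632276],
       [  0.        , 450.21264678, 196.17929246],
       [  0.        ,   0.        ,   1.        ]]), 'R': array([[ 0.24647691,  0.969137  , -0.00475447],
       [ 0.69028023, -0.17899561, -0.7010519 ],
       [-0.68026637,  0.16951119, -0.7130944 ]]), 't': array([-0.08338379, -0.34867307,  2.11229586])}
top {'camera_matrix': array([[367.11395063,   0.        , 257.30143827],
       [  0.        , 367.11395063, 193.65849181],
       [  0.        ,   0.        ,   1.        ]]), 'R': array([[-0.00753008, -0.99987079, -0.01420182],
       [-0.99600863,  0.00876264, -0.08882584],
       [ 0.08893881,  0.01347627, -0.99594592]]), 't': array([-0.02797834,  0.58577079,  1.10032119])}
```

View pics/scene1.png

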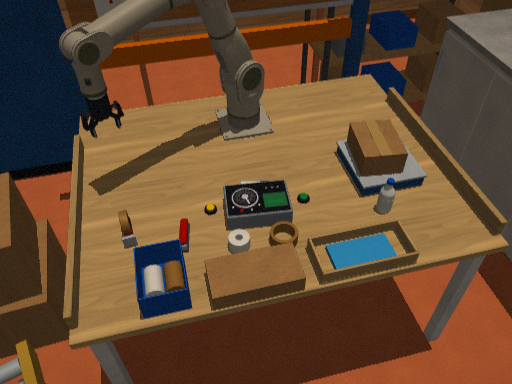

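View pics/top1.png

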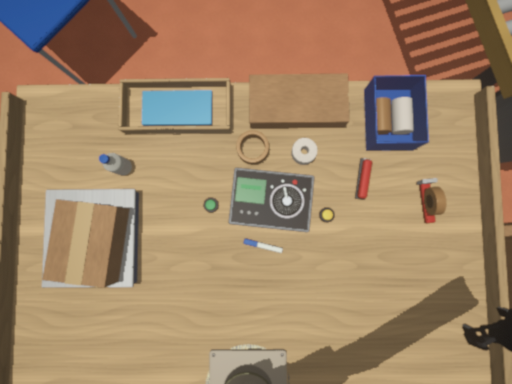

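The top view shows the console at about (272,200), the dial at (287,201), the green key at (210,205) on the +y side and the yellow key at (327,215). I'll enlarge the console area and measure there.

```bash
cat > h.py <<'E'
import numpy as np, cv2
from workcell import manip
def ray(n,uv,z,info=None):
    i=info or manip.camera_info(n); K,R,t=i['camera_matrix'],np.array(i['R']),np.array(i['t'])
    d=R.T@np.linalg.inv(K)@np.array([uv[0],uv[1],1.]); c=-R.T@t
    return c+d*(z-c[2])/d[2]
def proj(n,X,info=None):
    i=info or manip.camera_info(n); p=i['camera_matrix']@(np.array(i['R'])@np.array(X)+i['t']); return p[:2]/p[2]
def blobs(im,lo,hi,amin=8):
    m=cv2.inRange(cv2.cvtColor(im,cv2.COLOR_BGR2HSV),lo,hi)
    n,l,s,c=cv2.connectedComponentsWithStats(m)
    return [(s[k,4],c[k].round(2)) for k in range(1,n) if s[k,4]>=amin]
E
python3 - <<'E'
from h import *
for n,(x,y,w,h) in dict(top=(190,160,150,80),scene=(195,170,130,60)).items():
    im=cv2.imread(f'pics/{n}1.png')
    cv2.imwrite(f'pics/{n}1c.png',cv2.resize(im[y:y+h,x:x+w],None,fx=5,fy=5,interpolation=cv2.INTER_CUBIC))
    s=np.zeros_like(im); s[y:y+h,x:x+w]=im[y:y+h,x:x+w]
    for nm,lo,hi in (('green',(45,90,40),(85,255,255)),('yellow',(22,150,120),(35,255,255)),('red',(0,170,110),(6,255,255)),('red2',(174,170,90),(180,255,255))):
        for a,c in blobs(s,lo,hi,4): print(n,nm,a,c,ray(n,c,0.07).round(4))
E
```

```text
top green 17 [254.   187.18] [ 0.6009 -0.0238  0.07  ]
top green 17 [209.24 202.35] [0.5571 0.1084 0.07  ]
scene green 346 [274.66 199.06] [ 0.5882 -0.0131  0.07  ]
scene green 46 [303.28 196.02] [0.5997 0.0939 0.07  ]
scene yellow 39 [209.9  206.51] [ 0.5655 -0.2508  0.07  ]
scene red 8 [241.25 210.25] [ 0.6122 -0.1445  0.07  ]
```

View pics/top1c.png

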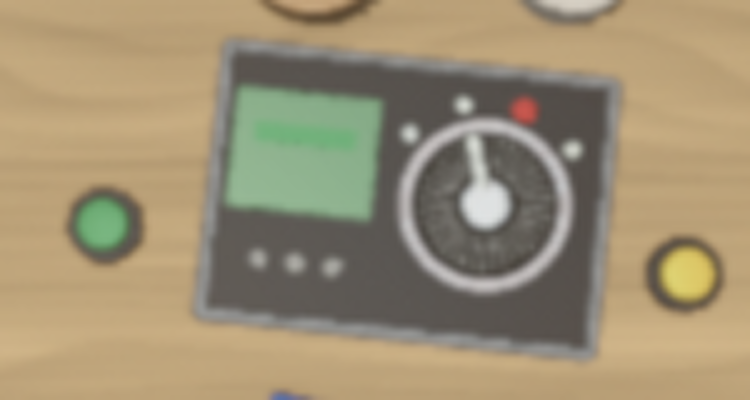

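View pics/scene1c.png

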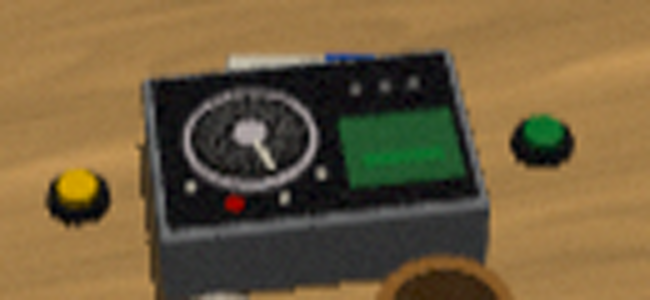

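```bash
python3 - <<'E'
from h import *
def un(p,o): return (np.array(p)+.5)/5-.5+np.array(o)
T=lambda *p: un(p,(190,160)); S=lambda *p: un(p,(195,170))
print('ring top',ray('top',T(485.5,205),.078),'scene',ray('scene',S(251,139),.078))
print('hub top',ray('top',T(486,204),.082),'scene',ray('scene',S(249,131),.082))
print('tip',ray('top',T(471,136),.082),'scene',ray('scene',S(271,167),.082))
print('red',ray('top',T(525,110),.07),'scene',ray('scene',S(235,204),.07))
print('dot.6',ray('top',T(463,104),.07),'scene',ray('scene',S(285,198),.07))
def tri(a,b):
    P=[];
    for n in('top','scene'):
        i=manip.camera_info(n);P.append(i['camera_matrix']@np.c_[i['R'],i['t']])
    X=cv2.triangulatePoints(P[0],P[1],np.array(a,float),np.array(b,float));return (X[:3]/X[3]).ravel()
for nm,a,b in (('green',T(101,224),S(544,131)),('yellow',T(687,274),S(77,187)),('hub',T(486,204),S(249,131)),('red',T(525,110),S(235,204))): print(nm,tri(a,b))
for c in ((222,42),(618,82),(594,354),(197,318)): print('corner',ray('top',T(*c),.07))
E
```

```text
ring top [ 0.55978594 -0.11906815  0.078     ] scene [ 0.55990506 -0.1192914   0.078     ]
hub top [ 0.56008759 -0.11910093  0.082     ] scene [ 0.55535345 -0.11963919  0.082     ]
tip [ 0.59990889 -0.11094507  0.082     ] scene [ 0.59505437 -0.11228987  0.082     ]
red [ 0.61634266 -0.14371359  0.07      ] scene [ 0.61318651 -0.14344504  0.07      ]
dot.6 [ 0.62025018 -0.10719839  0.07      ] scene [ 0.61648386 -0.10722165  0.07      ]
green [0.55383472 0.11295201 0.02132124]
yellow [ 0.52025948 -0.2464844   0.01936798]
hub [ 0.55956723 -0.11978191  0.08615648]
red [ 0.61591648 -0.14373929  0.07293463]
corner [0.6586496 0.0352352 0.07     ]
corner [ 0.63248494 -0.19884302  0.07      ]
corner [ 0.47274112 -0.18151729  0.07      ]
corner [0.49543779 0.05020352 0.07      ]
```

Dial axis is at about (0.5585, -0.119), and the red dot measures 62 mm away, against 61 mm given. The pointer stands at the second dot (0.6), so it needs +0.6 rad clockwise. The green key is at about (0.554, 0.113, 0.02). I'll move above the robot side of the dial with the fingers shut.

Request:
step_arm --pt "43 -28 6 0 0 0" --pt "43 -28 6 0 0 0" --pt "43 -28 6 0 0 0" --pt "43 -28 6 0 0 0" --pt "43 -28 6 0 0 0" --pt "43 -28 6 0 0 0" --pt "43 -28 6 0 0 0" --pt "43 -28 6 0 0 0" --pt "43 -28 6 0 0 0" --pt "40 -28 6 0 0 0" --pt "0 0 0 0 0 4" --pt "0 0 0 0 0 4" --jaw 0 --force 60

```text
clock: 1.6
position: [0.5375, -0.1195, 0.1642]
ee_rot: [0.99, 0.143, -0.003, -0.003]
ft_force: [0.8, 0.4, -0.1]
grip_width: -0.001
```

```bash
cat >> h.py <<'E'
from scipy.spatial.transform import Rotation as Ro
def togo(target,yaw):
    o=manip.get_obs(); R=Ro.from_quat(o['ee_rot'])
    c,s=np.cos(np.radians(yaw)),np.sin(np.radians(yaw))
    G=Ro.from_matrix(np.array([[c,s,0],[s,-c,0],[0,0,-1.]]))
    print('t',round(o['clock'],2),'pos',o['position'].round(4),'F',o['ft_force'].round(2),'w',round(o['grip_width'],3),'xaxis',R.as_matrix()[:,0].round(3))
    print('togo mm',(R.inv().apply(np.array(target)-o['position'])*1000).round(1),'deg',np.degrees((R.inv()*G).as_rotvec()).round(1))
E
python3 -c "
from h import *
togo([.5345,-.126,.10],17)
cv2.imwrite('pics/w2.png',manip.camera('wrist'))"
```

```text
t 1.6 pos [ 0.5375 -0.1195  0.1642] F [ 0.81  0.37 -0.12] w -0.001 xaxis [ 0.959  0.283 -0.005]
togo mm [-4.4  5.8 64.2] deg [-0.4  0.3 -0.6]
```

View pics/w2.png

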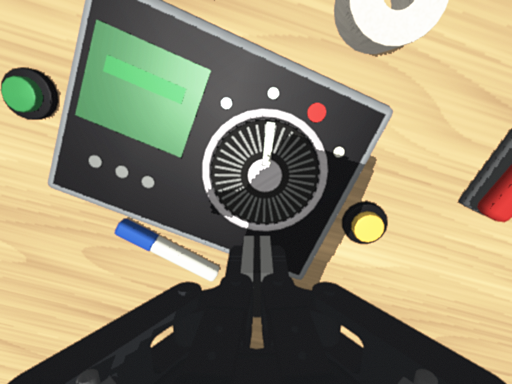

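The wrist view shows the fingers shut, the dial hub at (265,174), the pointer end at (271,124) under the second dot (273,93), the red dot at (317,112) and the green key at (20,93). I'll cross-check these positions.

```bash
python3 -c "
from h import *
print('ring',ray('wrist',(264.5,169.5),.078),'hub',ray('wrist',(265,174.5),.082),'tip',ray('wrist',(270.5,125),.082),'red',ray('wrist',(317,112),.07),'green',ray('wrist',(20,93),.021),'marker',ray('wrist',(217,273),.01))
print(proj('wrist',[.5585,-.119,.082]),proj('wrist',manip.get_obs()['position']))"
```

```text
ring [ 0.56161063 -0.1185613   0.078     ] hub [ 0.55882049 -0.11972356  0.082     ] tip [ 0.59609513 -0.11275396  0.082     ] red [ 0.61441275 -0.14488243  0.07      ] green [0.55443993 0.11108898 0.021     ] marker [ 0.41321438 -0.10737022  0.01      ]
[263.9906079  174.62986541] [255.49590936 250.29246666]
```

Request:
step_arm --pt "-4 6 30 0 0 -0.6" --pt "0 0 24 0 0 0" --pt "0 0 0 0 0 0"

```text
clock: 2.02
position: [0.5347, -0.1259, 0.1088]
ee_rot: [0.989, 0.148, -0.003, -0.003]
ft_force: [-0.4, -0.2, 0.4]
grip_width: -0.003
```

```bash
python3 -c "
from h import *
togo([.5345,-.126,.0785],17)"
```

```text
t 2.02 pos [ 0.5347 -0.1259  0.1088] F [-0.41 -0.15  0.36] w -0.003 xaxis [ 0.956  0.293 -0.005]
togo mm [-0.   0.2 30.3] deg [-0.4  0.3  0. ]
```

The views agree, so I'll go down to just above the dial and then press gently.

Request:
step_arm --pt "0 0 12 0 0 0" --pt "0 0 10 0 0 0" --pt "0 0 4 0 0 0" --pt "0 0 2 0 0 0" --pt "0 0 0 0 0 0"

```text
clock: 2.65
position: [0.5356, -0.1262, 0.0814]
ee_rot: [0.989, 0.148, -0.002, -0.002]
ft_force: [-2.2, -0.5, 1.7]
grip_width: -0.0
```

Request:
step_arm --pt "0 0 2 0 0 0" --pt "0 0 2 0 0 0" --pt "0 0 0 0 0 0"

```text
clock: 3.02
position: [0.5358, -0.1263, 0.0783]
ee_rot: [0.989, 0.148, -0.002, -0.002]
ft_force: [-3.2, 0.2, 5.8]
grip_width: 0.0
```

5.8 N of press. I'll now swing about the dial axis, which is 24 mm along tool x, turning the tool with the dial.

Request:
step_arm --pt "0 -1.5 0 0 0 3.5" --pt "0 -1.5 0 0 0 3.5" --pt "0 -1.5 0 0 0 3.5" --pt "0 -1.5 0 0 0 3.5"

```text
clock: 3.52
position: [0.5368, -0.1228, 0.0803]
ee_rot: [1.0, 0.022, 0.001, -0.0]
ft_force: [-0.7, -2.0, 3.3]
grip_width: -0.002
```

```bash
python3 -c "
from h import *
togo([.5345,-.112,.078],-17)
a=manip.camera('scene');w=manip.camera('wrist')
a=cv2.resize(a[160:240,190:320],None,fx=4,fy=4,interpolation=cv2.INTER_CUBIC)
cv2.imwrite('pics/s3.png',a);cv2.imwrite('pics/w3.png',w)
print((np.array([.5587,-.119])-manip.get_obs()['position'][:2]))"
```

```text
t 3.52 pos [ 0.5368 -0.1228  0.0803] F [-0.68 -2.01  3.28] w -0.002 xaxis [0.999 0.045 0.002]
togo mm [ -1.8 -10.8   2.3] deg [-0.  -0.1 19.6]
[0.02198131 0.00358295]
```

View pics/w3.png

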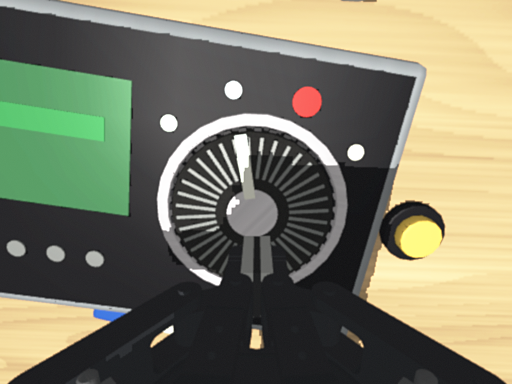

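The pointer (241,140) has hardly left the second dot (234,90), and the press fell to 3.3 N because the finger crept up. I'll press again and hold the depth during the swing.

Request:
step_arm --pt "0 0 2 0 0 0" --pt "0 0 1.5 0 0 0" --pt "0 -2.5 0.6 0 0 2" --pt "0 -2.5 0.6 0 0 2" --pt "0 -2.5 0.6 0 0 2"

```text
clock: 4.25
position: [0.537, -0.1186, 0.077]
ee_rot: [1.0, -0.029, 0.002, 0.002]
ft_force: [-3.1, -3.2, 9.6]
grip_width: 0.003
```

```bash
python3 -c "
from h import *
togo([.5345,-.112,.078],-17)
w=manip.camera('wrist')
cv2.imwrite('pics/w4.png',w)"
```

```text
t 4.25 pos [ 0.537  -0.1186  0.077 ] F [-3.06 -3.22  9.65] w 0.003 xaxis [ 0.998 -0.058  0.003]
togo mm [-2.9 -6.4 -1. ] deg [ 0.2 -0.2 13.7]
```

View pics/w4.png

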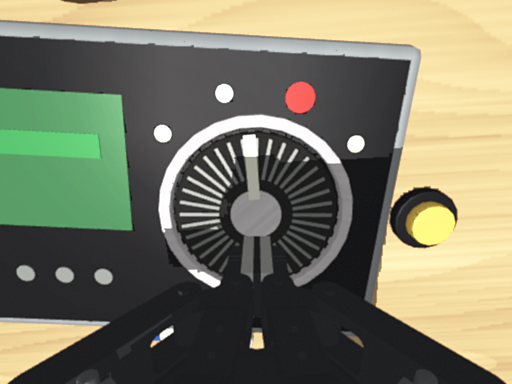

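The pointer (250,142) is now about halfway between the second dot (224,93) and the red dot (300,98), so the dial is dragging. I'll ease the press slightly and continue.

Request:
step_arm --pt "0 -2.5 -0.5 0 0 3" --pt "0 -2.5 0.2 0 0 3" --pt "0 -2.5 0.3 0 0 3"

```text
clock: 4.68
position: [0.539, -0.1113, 0.0779]
ee_rot: [0.994, -0.109, 0.003, 0.002]
ft_force: [-0.2, 0.7, 6.0]
grip_width: -0.002
```

```bash
python3 -c "
from h import *
togo([.5345,-.112,.078],-17)
w=manip.camera('wrist')
cv2.imwrite('pics/w5.png',w)"
```

```text
t 4.67 pos [ 0.539  -0.1113  0.0779] F [-0.21  0.65  6.01] w -0.002 xaxis [ 0.976 -0.217  0.007]
togo mm [-4.2  1.7 -0.1] deg [ 0.2 -0.4  4.4]
```

View pics/w5.png

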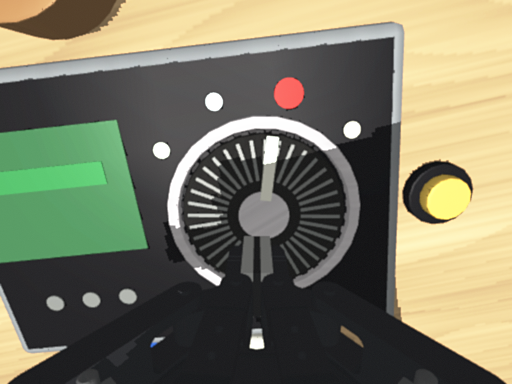

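```bash
python3 -c "
from h import *
a=ray('wrist',(272,140),.079);b=ray('wrist',(264,215),.079);r=ray('wrist',(289,93),.07)
print(b,a,r,np.arctan2(*(a-b)[[1,0]]),np.arctan2(*(r-np.array([.5587,-.119,0]))[[1,0]]))"
```

```text
[ 0.55883341 -0.1196841   0.079     ] [ 0.59537787 -0.13152501  0.079     ] [ 0.61430506 -0.14433611  0.07      ] -0.31333982749172334 -0.4275375025378123
```

Pointer azimuth is -0.31 against -0.43 for the red dot, so it is about 0.1 rad short and already inside the detent. I'll nudge it a little more and lift straight off.

Request:
step_arm --pt "0 -2.2 0.1 0 0 3" --pt "0 0 0 0 0 0" --pt "0 0 -5 0 0 0" --pt "0 0 -15 0 0 0" --pt "0 0 -30 0 0 0" --pt "-20 0 -30 0 0 0" --pt "0 0 0 0 0 0"

```text
clock: 5.6
position: [0.5199, -0.1014, 0.162]
ee_rot: [0.991, -0.134, 0.004, 0.001]
ft_force: [0.7, 0.2, 0.2]
grip_width: -0.0
```

```bash
python3 -c "
from h import *
togo([.554,.112,.09],0)
w=manip.camera('wrist')
cv2.imwrite('pics/w6.png',w)
a=manip.camera('scene')
cv2.imwrite('pics/s6.png',cv2.resize(a[160:240,190:320],None,fx=5,fy=5,interpolation=cv2.INTER_CUBIC))"
```

```text
t 5.6 pos [ 0.5199 -0.1014  0.162 ] F [0.68 0.18 0.17] w -0.0 xaxis [ 0.964 -0.266  0.007]
togo mm [ -24.4 -214.8   71.7] deg [  0.1  -0.4 -15.4]
```

View pics/w6.png

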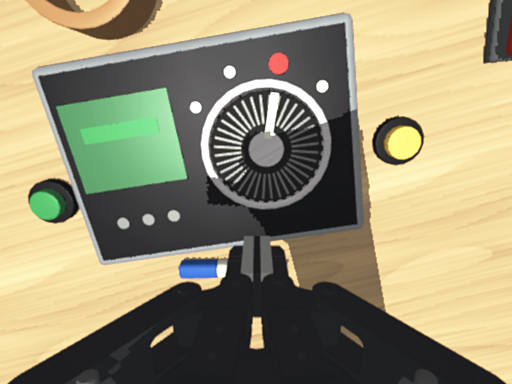

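View pics/s6.png

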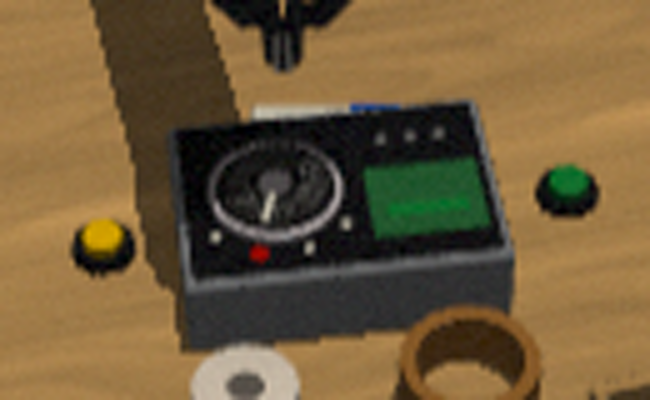

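The dial is free now, with the pointer end (275,96) in line with the red dot (279,64). I'll check that numerically and locate the green key (47,205) again.

```bash
python3 -c "
from h import *
w=cv2.imread('pics/w6.png')
a=ray('wrist',(274.5,97),.082);b=np.array([.5587,-.119,.082]);h=ray('wrist',(266.5,148.5),.082);r=ray('wrist',(279,64),.07);print(h)
print(np.arctan2(*(a-b)[[1,0]]),np.arctan2(*(a-h)[[1,0]]),np.arctan2(*(r-b)[[1,0]]))
for A,c in blobs(w,(45,110,60),(85,255,255),100): print(A,c,ray('wrist',c,.021),ray('wrist',c,.03))"
```

```text
[ 0.55825466 -0.12081292  0.082     ]
-0.46350783996341066 -0.4139877631584826 -0.44880023910305944
1244 [118.41 130.65] [0.60084022 0.00822472 0.021     ] [0.60066937 0.00403013 0.03      ]
861 [ 47.16 203.8 ] [0.55301213 0.10620572 0.021     ] [0.55436829 0.0988829  0.03      ]
```

Pointer and red dot agree to within 0.04 rad. Next I'll move over the green key at a safe height.

Request:
step_arm --pt "-4 -43 0 0 0 -3" --pt "-4 -43 0 0 0 -3" --pt "-4 -43 0 0 0 -3" --pt "-4 -43 0 0 0 -3" --pt "0 -40 0 0 0 -3" --pt "0 0 0 0 0 0"

```text
clock: 6.45
position: [0.5376, 0.1155, 0.1528]
ee_rot: [1.0, -0.0, -0.003, -0.0]
ft_force: [-0.1, -0.3, 0.2]
grip_width: -0.003
```

```bash
python3 -c "
from h import *
togo([.554,.112,.06],0)
w=manip.camera('wrist')
cv2.imwrite('pics/w7.png',w)
for A,c in blobs(w,(45,110,60),(85,255,255),100): print(A,c,ray('wrist',c,.021),ray('wrist',c,.03))"
```

```text
t 6.45 pos [0.5376 0.1155 0.1528] F [-0.12 -0.26  0.16] w -0.003 xaxis [ 1.    -0.001 -0.006]
togo mm [16.9  3.5 92.7] deg [-0.   0.3 -0.1]
10518 [432.51 129.98] [ 0.58583167 -0.04717551  0.021     ] [ 0.58688896 -0.04193138  0.03      ]
839 [259.25 165.64] [0.55358589 0.10976478 0.021     ] [0.55570218 0.10985475 0.03      ]
```

View pics/w7.png

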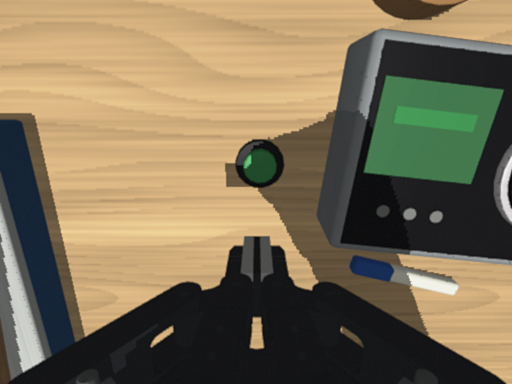

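Key centre is at about (0.554, 0.110), seen at pixel (260,166). I'll align with it and descend.

Request:
step_arm --pt "16.5 5.5 20 0 0 0" --pt "0 0 35 0 0 0" --pt "0 0 35 0 0 0" --pt "0 0 10 0 0 0" --pt "0 0 0 0 0 0"

```text
clock: 7.12
position: [0.5548, 0.1007, 0.0478]
ee_rot: [1.0, -0.006, -0.004, 0.002]
ft_force: [0.2, 0.1, 0.6]
grip_width: 0.002
```

```bash
python3 -c "
from h import *
togo([.554,.110,.03],0)
w=manip.camera('wrist')
cv2.imwrite('pics/w8.png',w)
a=manip.camera('scene')
cv2.imwrite('pics/s8.png',cv2.resize(a[150:230,230:360],None,fx=5,fy=5,interpolation=cv2.INTER_CUBIC))"
```

```text
t 7.12 pos [0.5548 0.1007 0.0478] F [0.17 0.08 0.65] w 0.002 xaxis [ 1.    -0.013 -0.009]
togo mm [-0.7 -9.4 17.8] deg [ 0.2  0.5 -0.7]
```

View pics/w8.png

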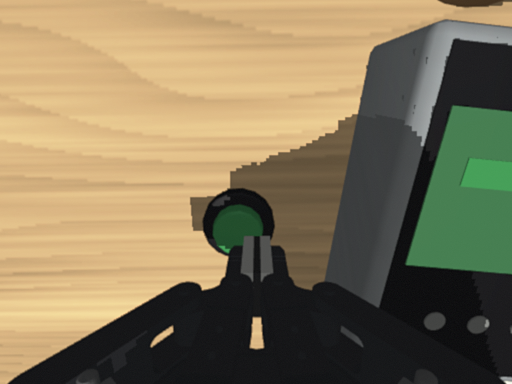

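View pics/s8.png

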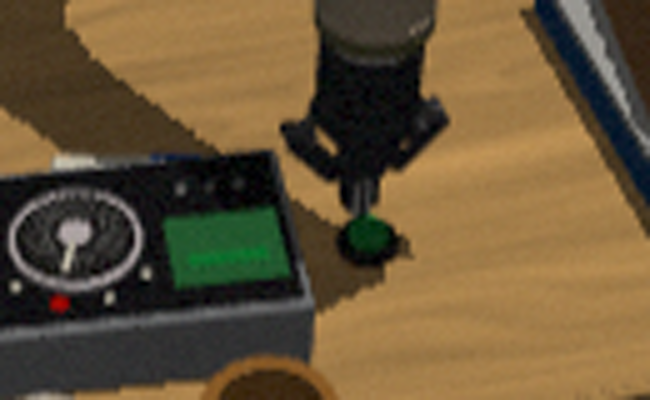

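The fingertip is about 9 mm off towards the console. I'll correct that and look before pressing.

Request:
step_arm --pt "0 -9.5 0 0 0 0" --pt "0 0 0 0 0 0" --pt "0 0 8 0 0 0" --pt "0 0 0 0 0 0"

```text
clock: 7.72
position: [0.5571, 0.112, 0.0431]
ee_rot: [1.0, -0.006, -0.001, 0.001]
ft_force: [-0.3, 0.8, 0.3]
grip_width: 0.0
```

```bash
python3 -c "
from h import *
togo([.554,.110,.03],0)
w=manip.camera('wrist')
cv2.imwrite('pics/w9.png',w)"
```

```text
t 7.72 pos [0.5571 0.112  0.0431] F [-0.25  0.76  0.3 ] w 0.0 xaxis [ 1.    -0.012 -0.002]
togo mm [-3.   2.  13.2] deg [ 0.2  0.1 -0.7]
```

View pics/w9.png

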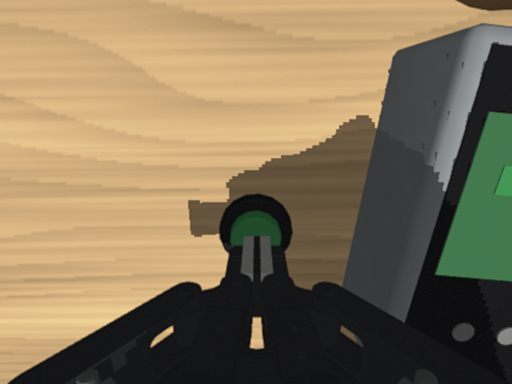

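The tip (256,245) is centred over the key, so I'll descend in small steps and watch the force.

Request:
step_arm --pt "-2 0.5 6 0 0 0" --pt "0 0 5 0 0 0" --pt "0 0 4 0 0 0" --pt "0 0 0 0 0 0"

```text
clock: 8.28
position: [0.555, 0.1111, 0.0272]
ee_rot: [1.0, -0.006, -0.001, 0.001]
ft_force: [-0.4, -0.1, 0.1]
grip_width: 0.001
```

Request:
step_arm --pt "0 0 3 0 0 0" --pt "0 0 3 0 0 0" --pt "0 0 0 0 0 0"

```text
clock: 8.65
position: [0.5552, 0.1111, 0.0211]
ee_rot: [1.0, -0.006, -0.001, 0.001]
ft_force: [-1.1, -1.4, 2.1]
grip_width: 0.0
```

Request:
step_arm --pt "0 0 3 0 0 0" --pt "0 0 3 0 0 0" --pt "0 0 2 0 0 0" --pt "0 0 0 0 0 0"

```text
clock: 9.15
position: [0.5554, 0.1112, 0.0163]
ee_rot: [1.0, -0.006, -0.001, 0.002]
ft_force: [-3.7, -0.8, 4.5]
grip_width: -0.006
```

Request:
step_arm --pt "0 0 3 0 0 0" --pt "0 0 3 0 0 0" --pt "0 0 3 0 0 0" --pt "0 0 0 0 0 0"

```text
clock: 9.65
position: [0.5556, 0.1113, 0.0165]
ee_rot: [1.0, -0.006, -0.0, 0.004]
ft_force: [-3.1, -1.0, 4.4]
grip_width: 0.001
```

The zero rows relax the press. I'll push harder and read the force while still pushing.

Request:
step_arm --pt "0 0 5 0 0 0" --pt "0 0 6 0 0 0"

```text
clock: 9.9
position: [0.5566, 0.1115, 0.0145]
ee_rot: [1.0, -0.007, 0.0, 0.006]
ft_force: [-39.6, -10.2, 91.6]
grip_width: 0.0
```

That was 92 N at a hard stop at z = 14.5 mm, so the key is fully down. It was more force than I wanted, though still under the 120 N wrist limit. Releasing now.

Request:
step_arm --pt "0 0 -4 0 0 0" --pt "0 0 -12 0 0 0" --pt "0 0 -30 0 0 0" --pt "0 0 -50 0 0 0" --pt "-20 0 -50 0 0 0" --pt "-30 0 0 0 0 0" --pt "0 0 0 0 0 0"

```text
clock: 10.78
position: [0.5057, 0.1145, 0.1672]
ee_rot: [1.0, -0.006, 0.001, 0.006]
ft_force: [0.1, 0.6, -0.7]
grip_width: 0.003
```

```bash
python3 -c "
from h import *
togo([.554,.110,.03],0)
cv2.imwrite('pics/w10.png',manip.camera('wrist'))
a=manip.camera('scene')
cv2.imwrite('pics/s10.png',cv2.resize(a[160:240,190:320],None,fx=5,fy=5,interpolation=cv2.INTER_CUBIC))
cv2.imwrite('pics/t10.png',manip.camera('top'))"
```

```text
t 10.78 pos [0.5057 0.1145 0.1672] F [ 0.11  0.61 -0.73] w 0.003 xaxis [ 1.    -0.013  0.003]
togo mm [ 48.    2.3 137.3] deg [ 0.7 -0.1 -0.7]
```

View pics/w10.png

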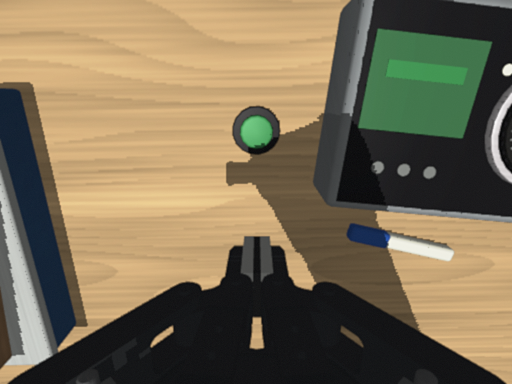

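View pics/s10.png

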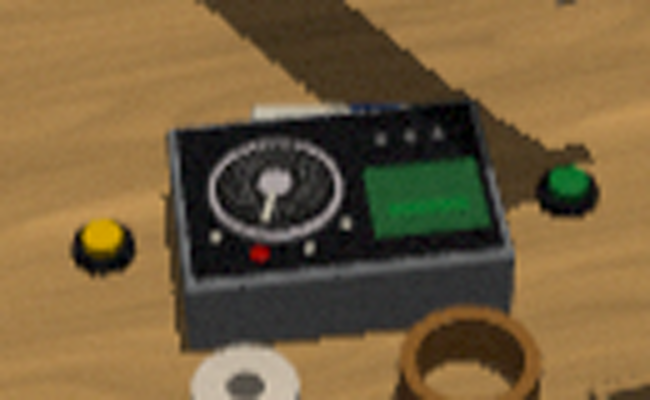

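View pics/t10.png

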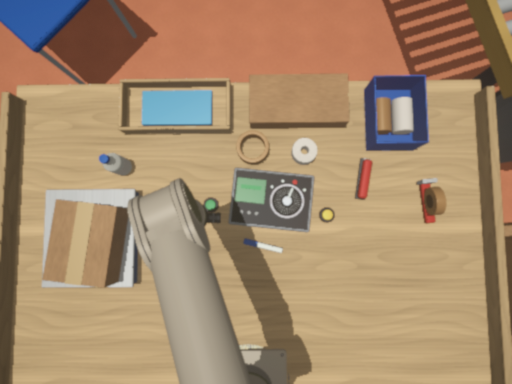

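Final views: the pointer is in line with the red dot (top view 289,190 against 295,182), the green key is up again at (257,132) in the wrist view, and the bystanders haven't moved. The robot touches nothing, so I'm handing in.

```bash
python3 -c "
from workcell import manip
print(manip.hand_in())"
```

```text
the job is handed in; nothing more can be done
None
```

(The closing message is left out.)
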